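Roll a supercapacitor cell into its test nest and bring up the probe

ROBOT

A 6-joint arm with a two-finger parallel gripper is mounted at the origin on the work surface. World frame = base frame: x ahead of the robot, y to its left, z up, the work surface at z = 0. Lengths are in mm, angles in rad, forces in N, time in s.
With the tool pointing down it reaches from about 350 to 875 mm from the base axis. Payload 4.2 kg.
Tool frame: the origin (TCP) lies at the very end of the fingers, on their centre line; the grasp point (between the pads) lies 19 mm behind it; z points along the fingers, y is the line along which they close (so a half turn about z gives the same grasp; the last joint's range is limited). The gripper opens to 85 mm and grips with 20 to 120 N. Pads are 22 mm wide; open, the fingers measure 114 mm over their backs; the gripper's body (76 mm by 85 mm) begins 54 mm behind the grasp point. The pads swing forward as they close: fully open they stand 13 mm farther back than shut.
Start: joints at [-0.979, 0.385, 0.008, 0, -1.194, -0.259], TCP at [204.197, -590.68, 231.312] pointing down, gripper open.
Joint ranges: [-3.14, 3.14], [-1.21, 2.06], [-1.07, 1.41], [-3.16, 2.05], [-2.99, -0.16], [-3.1, 3.1]. Speed limits (rad/s): [2.79, 2.79, 3.14, 3.14, 3.14, 3.14].

INTERFACE

Orientations are given as a unit quaternion [x, y, z, w].
In Python, from bench import arm gives the robot as it stands. The module is installed in compiled form; this text tells all that it offers.
- The arm moves only by the tool drive_tool, never from a script. Its argument "targets" is a list of rows, each a list of 5 numbers: the closure, from -1 (fully open) to 1 (shut), then the shift along the tool's x, y, z in mm, then the turn about the tool's z in degrees. In form: [[grip, tx, ty, tz, roll], ...]. A call has 1 to 12 rows; each row is the pose to reach, as a shift and turn from the pose commanded when the call began, along the tool's axes at that moment; what a row does not reach only later rows make up. A row lasts 1/10 s, in which the tool goes at most 50 mm and 8.59 degrees, less where a joint would pass 70% of its speed; a pose out of reach is approached as far as the arm can. A call with a gripper value outside its range is refused whole. The fingers move at their own pace and stop on an object; the grip force is fixed at half the most. Time passes only in rows, so rows that repeat a pose let the fingers close. It gives the time, the measured TCP pose, the force, the opening and the grip force at its end, in the units of the state.
- arm.read_state(): the state, without advancing time (a new reading comes with each control period).
- arm.get_image(name): name is "scene" or "top"; returns the picture (420x560x3 uint8, blue, green, red); there is no depth.
- arm.camera_params(name): a dict with "fov_y" (degrees; the focal length in pixels is half the picture's height over the tangent of half this angle, whatever the lens; pixels are square), "cx", "cy" (the principal point, pixels), "rvec" (rotation vector, rad) and "tvec" (3), from world to camera coordinates, as OpenCV has them. Camera axes: x right, y down, z forward; pixel columns grow to the right and rows downward; lengths in mm; the calibration is good to about 2 mm. A picture is of the moment at which its call begins. camera_params takes no time and is no camera call.
- arm.job_done(): hands the job in; it is judged then, once.
The state is a dict: "clock": time; "joints": joint angles; "joint_vel": joint speeds; "joint_efforts": joint torques, N m; "position": TCP position; "ee_rot": TCP orientation; "contact_force": force on the tool from outside, world axes, zero at the start; "wrist_torque": the same for the moment, N m; "gripper_width": finger opening in mm; "grasp_force": force on a finger pad.
Only numpy, scipy, OpenCV 4.12 (cv2) and the standard library are available. Lean on these libraries where they do the work, as an engineer would, in place of code of your own. Each camera call takes 0.05 s, during which the arm holds its last target. There are 200 camera calls.

TASK

Roll the blue supercapacitor cell along the black test cradle by pressing gently on its top and pushing, until it has gone over the low entry bar, and not over the stop bar, and lies at rest in the nest between the two, at the yellow marks; do not grip it, push it from the side, or lift it. Then slide the probe carriage, the one with the red tab, up to the cell until its sprung pin is pushed about half-way in by the cell's end stud, leave it so and let go. Leave the meter, bottle and heat sink alone.

Things in the scene. Friction and masses are not known exactly. Their poses are not given: they have to be found in the camera images.
- cradle: Black test cradle, fixed to the bench. Origin on the bench top under the middle of the nest; x (cradle) = the rolling direction, y (cradle) = along the nest, towards the probe, z up. Plate 270 (x) by 190 (y) mm, top 12 mm above the bench, with a tongue out to y = +205 mm under the probe. Aluminium stops 12 mm high stand at x = -130 and +130 mm.
- nest (a point): Middle of the nest, on the plate top, 12 mm above the bench. Two round steel bars along y, 150 mm long: entry bar 2 mm above the plate, crest at x = -15 mm (cradle); stop bar 4 mm, x = +20 mm. The cell rests between them with 3 mm of play each way. About 4 to 8 N of press carries it over the entry bar without slipping; stay under 25 N. Yellow marks at y = -86, +86 mm.
- cell_center (a point): Centre of the loose blue cell, about 0.5 kg, lying along cradle y within 3 degrees, on the -x side of the nest. Its own y is its axis; x, z turn as it rolls. Blue body 60 mm diameter, rolling on 62 mm aluminium end bands 12 mm wide; 120 mm over the bands. On the plate: axis 43 mm, blue top 73 mm above the bench. Rolls freely: a tool pressed on its top goes twice as far as the cell.
- cell_stud (a point): Centre of the end face of the cell's aluminium stud on the probe side (20 mm diameter, on the axis, 69 mm from the cell's centre along its own +y). A like stud is at the other end. The cell is stiff to press: about 10 N per mm of further downward movement of a stiff arm.
- probe_tab (a point): Middle of the red tab on top of the probe carriage, 88 mm above the bench: 30 mm wide (cradle x), 12 mm thick (cradle y), 36 mm high (top 106 mm above the bench, foot on the grey carriage block at 66 mm). The block is 60 mm (x) by 32 mm (y), its front 22 mm ahead (cradle -y) of the tab's middle.
- probe (a joint): Travel of the probe carriage in m: 0 = drawn back, grows towards the cell (cradle -y), up to 0.075. It stays where it is left; about 3 N to slide.
- pin (a joint): How far the sprung pin is pushed back into the carriage, in m: 0 = fully out, 0.010 = bottomed. Soft spring, about 0.6 N at 0 and 2 N at 0.010.
- pin_tip (a point): Centre of the front face of the pin's copper head (14 mm diameter), on the nest's middle line, at the height of the cell's axis.
- meter: Yellow hand-held multimeter lying flat, 190 by 88 by 36 mm; origin under its middle. Leave alone.
- bottle: White bottle, blue cap, 54 mm diameter, 150 mm high, standing; origin under its middle. Leave alone.
- heatsink: Small finned aluminium heat sink, 70 by 50 by 28 mm; origin under its middle. Leave alone.
Things that resemble listed ones, but are neither listed nor needed, are in the scene too. Leave any pink look-alike of the part that bears cell_center alone.

How it is judged (in metres and radians):
On the way, in this order (a step that is already met when the one before it is completed fails the run):
1. the cell lies at rest in the nest (x of cell_center in the frame of nest between -0.007 and 0.007 m and height (world z) of cell_center below 0.0445 m and linear speed of cell below 0.02 m/s), for 0.3 s.
2. the pin is pushed in against the cell's stud (value of joint pin above 0.002 m and contact force between pin and cell above 0.2 N), for 0.2 s.
At the end, for the whole second after the job is handed in: The cell lies at rest on the plate between the two bars (axis within 7 mm of the nest's middle line, within 0.1 rad of its direction, within 30 mm of the middle along it), and the probe's pin bears on its stud, pushed in 2 to 8 mm (all of step 2 and x of cell_center in the frame of nest between -0.007 and 0.007 m and y of cell_center in the frame of nest between -0.03 and 0.03 m and height (world z) of cell_center below 0.0445 m and angle between the y axis of cell_center and the y axis of cradle, either way round below 0.1 rad and value of joint pin below 0.008 m and linear speed of cell below 0.01 m/s); the robot touches nothing.
It fails at once if the cell is pressed with more than 25 N (contact force between the fingers and cell above 25 N).
It fails at once if the cell is pushed from the side or gripped: fingers touch it while reaching more than about 15 mm below its top (contact force between the fingers and cell above 0.5 N and height (world z) of the grasp point below 0.077 m).
It fails at once if the cell is lifted more than 10 mm (height (world z) of cell_center above 0.053 m).
It fails at once if the meter, bottle or heat sink is moved more than 20 mm, or the bottle tipped (distance of any of meter, heatsink, bottle from where it was at the start of the episode above 0.02 m or angle between bottle's own z axis and vertical above 0.3 rad).
It also fails if it takes over 72 s, if anything falls off the work surface, if the arm or the gripper's body presses on something with over 40 N, if the wrist force passes 120 N, or if a joint passes its speed limit or range.

## Working session

There is one attempt and no reset: what is moved stays moved. The work goes in short steps, Python scripts to look and compute and a tool call to move; the robot and the scene stay as the last step left them, time stands still between calls to the robot, and variables do not carry over. Pictures are saved under pics/ and viewed, at most 10 in all, crops included, and the job is handed in when it is done.

Besides the shell and the picture viewer there is one more tool, called after "Request:" as name(argument=value, ...) on one line, values as JSON. drive_tool: Moves the arm, as the interface text tells. Its arguments: {"type":"object","properties":{"targets":{"type":"array","items":{"type":"array","items":{"type":"number"}}}},"required":["targets"]}

```bash
mkdir -p pics; cat > h.py <<'E'
import numpy as np, cv2
from bench import arm
def K(n):
    p=arm.camera_params(n); f=210/np.tan(np.radians(p["fov_y"])/2)
    R,_=cv2.Rodrigues(np.array(p["rvec"],float)); t=np.array(p["tvec"],float).ravel()
    return f,p["cx"],p["cy"],R,t
def ray(n,u,v):
    f,cx,cy,R,t=K(n); d=R.T@np.array([(u-cx)/f,(v-cy)/f,1]); return -R.T@t,d
def onz(n,u,v,z):
    o,d=ray(n,u,v); return o+d*(z-o[2])/d[2]
def proj(n,P):
    f,cx,cy,R,t=K(n); c=R@np.array(P,float)+t; return f*c[0]/c[2]+cx,f*c[1]/c[2]+cy
E
python3 - <<'E'
from h import *
for n in("scene","top"):
    im=arm.get_image(n); cv2.imwrite(f"pics/{n}0.png",im); print(n,K(n)[:3],K(n)[3].round(2).tolist(), ray(n,280,210)[0])
    print(arm.camera_params(n))
print(arm.read_state())
E
```

```text
scene (np.float64(482.08611646642083), 276.77794664651816, 208.34211530273626) [[-0.38, 0.92, -0.02], [0.57, 0.23, -0.79], [-0.72, -0.31, -0.62]] [1581.00754437  331.25127546  903.97100126]
{'fov_y': 47.07653950745849, 'cx': 276.77794664651816, 'cy': 208.34211530273626, 'rvec': array([ 1.37522831,  2.04557055, -1.00800778]), 'tvec': array([ 315.49992884, -272.04581256, 1803.58717691])}
top (np.float64(541.698147800224), 279.4949089714131, 212.33307438787713) [[0.01, -1.0, -0.01], [-1.0, -0.01, -0.07], [0.07, 0.01, -1.0]] [ 523.87555102 -103.11508594 1422.32307265]
{'fov_y': 42.379613106404385, 'cx': 279.4949089714131, 'cy': 212.33307438787713, 'rvec': array([ 2.19562466, -2.16981889,  0.0678449 ]), 'tvec': array([ -99.92833416,  619.83358552, 1383.43843057])}
{'clock': 0.1, 'joints': array([-9.79410466e-01,  3.85464564e-01,  6.77831467e-03, -4.15171062e-04,
       -1.19402361e+00, -2.58613558e-01]), 'joint_vel': array([ 0.00028613, -0.00205091,  0.00179775,  0.00297003,  0.0003927 ,
        0.00018343]), 'joint_efforts': array([ 1.03764021e-03, -3.93320203e+01,  1.88929367e+01,  4.19792935e+00,
       -2.60683235e-03,  4.86967735e-06]), 'position': array([ 204.01468361, -590.2144884 ,  230.34923384]), 'ee_rot': array([-1.65543916e-01,  9.86201936e-01,  9.51210181e-04, -2.18708352e-04]), 'contact_force': array([ 0.7477358 , -0.17030799, -0.54833291]), 'wrist_torque': array([-0.03507261, -0.01383973,  0.03053649]), 'grasp_force': 0.0, 'gripper_width': 85.32694384583169}
```

View pics/scene0.png

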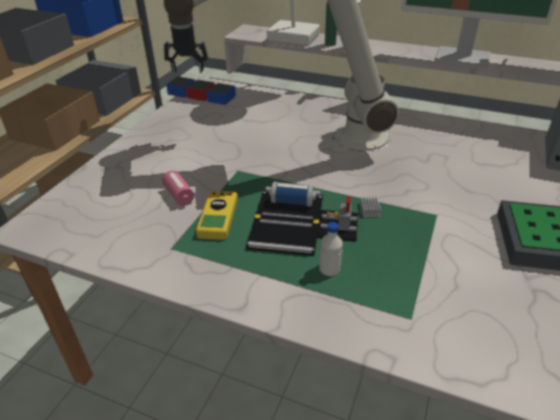

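View pics/top0.png

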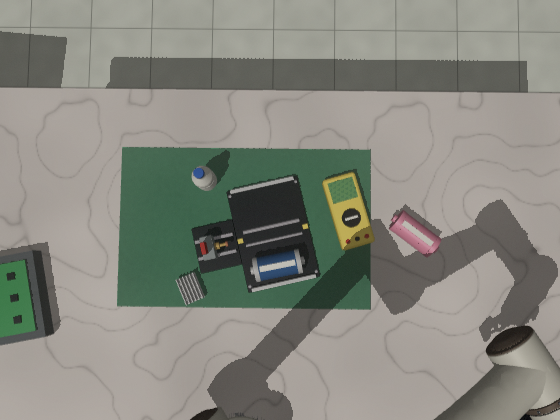

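Top view: blue cell at (277,266), the black cradle with yellow marks near (240,241) and (305,227), red tab at (204,247). Candidates for the cell are the blue cylinder at (277,266), which fits, and the pink look-alike at (415,232), which I'll leave alone. The meter is at (349,212), the bottle (blue cap) at (203,179) and the heat sink at (190,288).

```bash
cat >> h.py <<'E'
def blobs(im,lo,hi,box,amin=4):
    x0,y0,x1,y1=box; h=cv2.cvtColor(im,cv2.COLOR_BGR2HSV); m=np.zeros(h.shape[:2],np.uint8)
    m[y0:y1,x0:x1]=cv2.inRange(h,lo,hi)[y0:y1,x0:x1]
    n,l,s,c=cv2.connectedComponentsWithStats(m)
    return [(c[i].round(1),s[i].tolist(),cv2.minAreaRect(np.argwhere(l==i)[:,::-1].astype(np.float32))) for i in range(1,n) if s[i][4]>=amin]
E
python3 - <<'E'
from h import *
im=cv2.imread("pics/top0.png")
cv2.imwrite("pics/crop0.png",cv2.resize(im[160:310,170:330],None,fx=4.8,fy=4,interpolation=cv2.INTER_CUBIC)if 0 else cv2.resize(im[165:305,175:335],None,fx=4,fy=4,interpolation=cv2.INTER_CUBIC))
for nm,lo,hi in(("yel",(18,110,90),(35,255,255)),("blue",(100,100,40),(130,255,255)),("red",(0,130,80),(8,255,255))):
    for c,s,r in blobs(im,lo,hi,(185,190,322,300),3): print(nm,c,s,r)
E
```

```text
yel [304.8 225.9] [302, 223, 6, 6, 28] ((304.5, 225.5), (5.0, 5.0), 90.0)
yel [240.  240.6] [237, 238, 7, 6, 29] ((239.91180419921875, 240.64707946777344), (5.093247413635254, 5.335783958435059), 75.96376037597656)
yel [219.4 245.1] [216, 243, 9, 6, 33] ((220.0, 245.5), (5.0, 8.0), 90.0)
blue [275.5 257.8] [257, 251, 39, 18, 312] ((275.6509094238281, 259.0119934082031), (11.100386619567871, 38.02812194824219), 79.28687286376953)
blue [278.3 272.6] [259, 264, 39, 17, 317] ((278.2171936035156, 272.1480407714844), (9.40080738067627, 38.08123779296875), 79.28687286376953)
red [202.5 248. ] [200, 242, 6, 13, 54] ((202.50001525878906, 248.0), (11.57085132598877, 4.510671138763428), 78.69007110595703)
```

View pics/crop0.png

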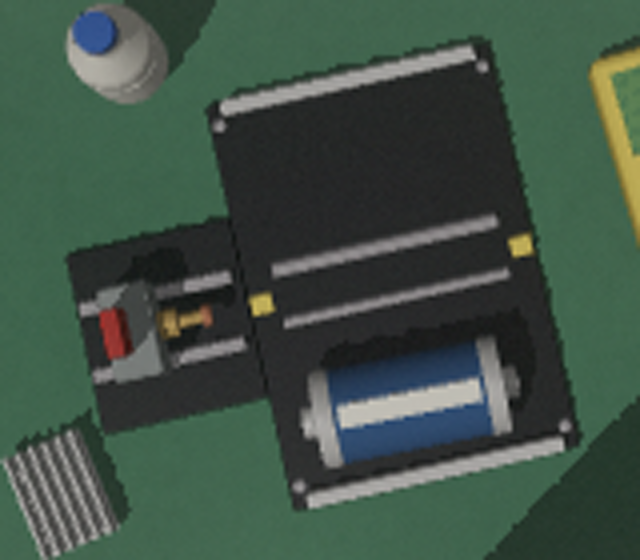

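The crop confirms the choice: the blue cell with the white stripe lies between the near stop and the entry bar. The red tab is on the carriage at crop (115,333), and the yellow marks are at crop (261,304) and (520,245).

```bash
python3 - <<'E'
from h import *
a=onz("top",304.8,225.9,12.3);b=onz("top",240,240.6,12.3)
m=(a+b)/2; y=(b-a)/np.linalg.norm(b-a); x=np.cross(y,[0,0,1.]); 
print("marks",a,b,np.linalg.norm(b-a),"nest",m,"yaw x",np.degrees(np.arctan2(x[1],x[0])),"x",x,"y",y)
im=cv2.imread("pics/top0.png");h=cv2.cvtColor(im,cv2.COLOR_BGR2HSV)
mk=np.zeros((420,560),np.uint8);mk[248:285,250:303]=cv2.inRange(h,(100,100,40),(130,255,255))[248:285,250:303]
r=cv2.minAreaRect(np.argwhere(mk)[:,::-1].astype(np.float32));print(r)
c=onz("top",*r[0],43);d=c-m;print("cell",c,"in cradle",d@x,d@y)
bx=cv2.boxPoints(r);P=[onz("top",*p,50) for p in bx];print(P)
t=onz("top",202.5,248,106);d=t-m;print("tab",t,d@x,d@y)
s=arm.read_state();from scipy.spatial.transform import Rotation as Ro
print(Ro.from_quat(s["ee_rot"]).as_matrix().round(3))
E
```

```text
marks [ 586.93824967 -158.84403834   12.3       ] [546.69614268   9.31153668  12.3       ] 172.90380153611062 nest [566.81719617 -74.76625083  12.3       ] yaw x 13.458603123703327 x [ 0.97253833  0.23274275 -0.        ] y [-0.23274275  0.97253833  0.        ]
((276.80767822265625, 265.0384521484375), (23.533935546875, 38.04652786254883), 78.69007110595703)
cell [485.43512332 -87.55919643  43.        ] in cradle -82.1246509109216 6.499457788931589
[array([504.61566541, -34.45256304,  50.        ]), array([ 524.55122351, -128.46743664,   50.        ]), array([ 466.69214227, -140.69094139,   50.        ]), array([446.84457353, -46.95088426,  50.        ])]
tab [526.15597644  92.59008    106.        ] -0.5936214972352991 172.22405137849998
[[-0.945 -0.327 -0.001]
 [-0.327  0.945  0.002]
 [ 0.     0.002 -1.   ]]
```

Request:
drive_tool(targets=[[1, -419, 385, 60, 95.6], [1, -419, 385, 60, 95.6], [1, -419, 385, 60, 95.6], [1, -419, 385, 60, 95.6], [1, -419, 385, 60, 95.6], [1, -419, 385, 60, 95.6], [1, -419, 385, 60, 95.6], [1, -419, 385, 60, 95.6], [1, -419, 385, 60, 95.6], [1, -419, 385, 100, 95.6], [1, -419, 385, 120, 95.6], [1, -419, 385, 120, 95.6]])

```text
clock: 1.3
position: [452.6, -131.6, 134.9]
ee_rot: [0.594, 0.804, 0.0, 0.0]
contact_force: [0.6, -0.8, 0.6]
gripper_width: -0.1
grasp_force: 0.0
```

Request:
drive_tool(targets=[[1, 0, 0, 0, 0], [1, 0, 0, 0, 0], [1, 0, 0, 0, 0]])

```text
clock: 1.6
position: [451.9, -133.7, 135.6]
ee_rot: [0.592, 0.806, 0.0, 0.0]
contact_force: [-0.8, -0.2, 0.2]
gripper_width: 0.4
grasp_force: 0.0
```

Request:
drive_tool(targets=[[1, 34.7, 35, 10, 3.9], [1, 34.7, 35, 25, 3.9], [1, 34.7, 35, 25, 3.9], [1, 34.7, 35, 25, 3.9], [1, 34.7, 35, 25, 3.9]])

```text
clock: 2.1
position: [475.1, -90.6, 111.2]
ee_rot: [0.62, 0.785, 0.0, 0.001]
contact_force: [0.4, -0.6, 0.5]
gripper_width: 0.1
grasp_force: 0.0
```

```bash
cat >> h.py <<'E'
NEST=np.array([566.8,-74.8,12.]); CX=np.array([.97254,.23274,0]); CY=np.array([-.23274,.97254,0])
def cr(P): d=np.array(P)-NEST; return np.array([d@CX,d@CY,P[2]]).round(1)
def W(x,y,z): return NEST+x*CX+y*CY+[0,0,z-12]
def st():
    s=arm.read_state(); q=s["ee_rot"]; print("clk",s["clock"],"tcp cradle",cr(s["position"]),"yaw",np.degrees(2*np.arctan2(q[1],q[0])).round(2),"F",s["contact_force"].round(1))
def cell(im=None,z=43):
    im=arm.get_image("scene") if im is None else im
    return im
E
python3 - <<'E'
from h import *
st()
cv2.imwrite("pics/s1.png",cv2.resize(arm.get_image("scene")[150:300,210:400],None,fx=4,fy=4,interpolation=cv2.INTER_CUBIC))
E
```

```text
clk 2.1 tcp cradle [-92.8   5.9 111.2] yaw 103.4 F [ 0.4 -0.6  0.5]
```

View pics/s1.png

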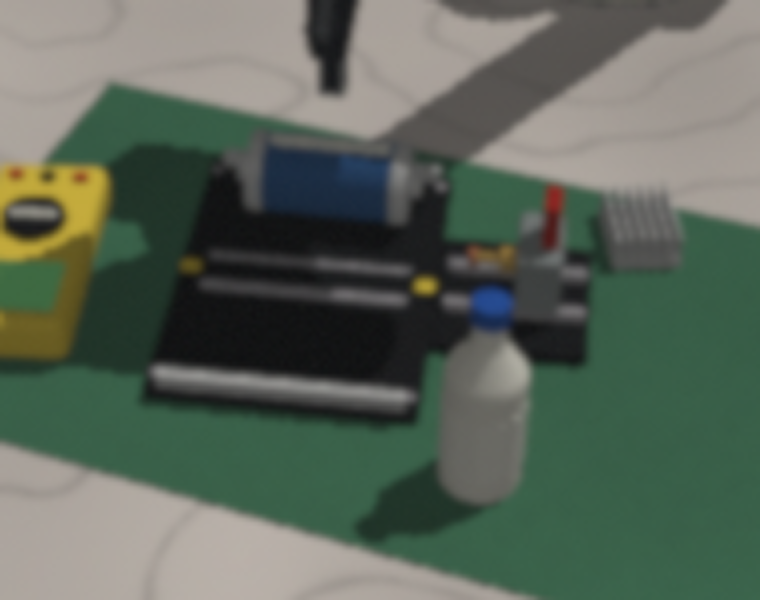

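The scene crop shows the closed fingertip at crop (333,90), just above and behind the cell at crop (325,180). Now I'll descend to contact.

Request:
drive_tool(targets=[[1, 0, 0, 20, 0], [1, 0, 0, 33, 0], [1, 0, 0, 36, 0], [1, 0, 0, 37, 0], [1, 0, 0, 37, 0], [1, 0, 0, 37, 0]])

```text
clock: 2.75
position: [475.7, -89.7, 74.1]
ee_rot: [0.619, 0.785, 0.001, 0.001]
contact_force: [-0.1, 0.3, -0.3]
gripper_width: -0.2
grasp_force: 0.0
```

Request:
drive_tool(targets=[[1, 0, 0, 0.4, 0], [1, 0, 0, 0.4, 0]])

```text
clock: 2.95
position: [475.3, -89.6, 73.2]
ee_rot: [0.619, 0.785, 0.0, 0.0]
contact_force: [-0.3, 0.4, 1.2]
gripper_width: 0.2
grasp_force: 0.0
```

Request:
drive_tool(targets=[[1, 0, 0, 0.4, 0], [1, 0, 0, 0.4, 0]])

```text
clock: 3.15
position: [475.1, -89.6, 72.5]
ee_rot: [0.619, 0.785, -0.0, -0.0]
contact_force: [-0.2, 0.1, 0.4]
gripper_width: 0.0
grasp_force: 0.1
```

Request:
drive_tool(targets=[[1, 0, 0, 0.4, 0], [1, 0, 0, 0.4, 0]])

```text
clock: 3.35
position: [475.4, -89.6, 72.4]
ee_rot: [0.619, 0.785, 0.0, 0.0]
contact_force: [-0.6, 0.4, 1.4]
gripper_width: 0.2
grasp_force: 1.1
```

Request:
drive_tool(targets=[[1, 0, 0, 0.4, 0], [1, 0, 0, 0.4, 0]])

```text
clock: 3.55
position: [475.7, -89.5, 72.3]
ee_rot: [0.619, 0.785, 0.0, 0.001]
contact_force: [-1.2, 1.9, 4.1]
gripper_width: 0.0
grasp_force: 2.4
```

Request:
drive_tool(targets=[[1, 0, 1, 0.1, 0], [1, 0, 3, 0.2, 0], [1, 0, 6, 0.2, 0], [1, 0, 10, 0.2, 0], [1, 0, 14, 0.2, 0], [1, 0, 18, 0.2, 0], [1, 0, 21, 0.2, 0], [1, 0, 23, 0.2, 0], [1, 0, 24, 0.2, 0], [1, 0, 24, 0.2, 0]])

```text
clock: 4.55
position: [500.4, -84.2, 72.9]
ee_rot: [0.619, 0.786, 0.001, 0.002]
contact_force: [-0.3, -1.1, 7.5]
gripper_width: 0.1
grasp_force: 3.5
```

```bash
cat >> h.py <<'E'
def blue(n="top",z=43,box=(225,190,310,300)):
    im=arm.get_image(n); h=cv2.cvtColor(im,cv2.COLOR_BGR2HSV); x0,y0,x1,y1=box
    m=np.zeros(h.shape[:2],np.uint8); m[y0:y1,x0:x1]=cv2.inRange(h,(100,100,40),(130,255,255))[y0:y1,x0:x1]
    r=cv2.minAreaRect(np.argwhere(m)[:,::-1].astype(np.float32)); print("cell",n,cr(onz(n,*r[0],z)),[np.round(v,1) for v in r]); return im
E
python3 - <<'E'
from h import *
st(); blue("top"); blue("scene",43,(250,160,330,235))
E
```

```text
clk 4.55 tcp cradle [-66.8   6.3  72.9] yaw 103.55 F [-0.3 -1.1  7.5]
cell top [-68.2 -40.9  43. ] [array([293.8, 255.5]), array([21.2,  2.8]), np.float64(70.7)]
cell scene [-26.9  54.1  43. ] [array([306.2, 205.3]), array([64. , 25.2]), np.float64(27.0)]
```

Request:
drive_tool(targets=[[1, 0, 1, 0, 0], [1, 0, 4, 0, 0], [1, 0, 8, 0, 0], [1, 0, 12, 0, 0], [1, 0, 15, 0, 0], [1, 0, 17, 0, 0], [1, 0, 18, 0, 0], [1, 0, 18, 0, 0], [1, 0, 18, 0, 0], [1, 0, 18, 0, 0]])

```text
clock: 5.65
position: [517.6, -80.4, 72.7]
ee_rot: [0.619, 0.786, 0.001, 0.002]
contact_force: [0.5, -2.8, 4.9]
gripper_width: -0.5
grasp_force: 2.6
```

Request:
drive_tool(targets=[[1, 0, 0, -2, 0], [1, 0, 0, -6, 0], [1, 0, -22, -6, 0], [1, 0, -22, -6, 0], [1, 0, -22, -6, 0]])

```text
clock: 6.15
position: [494.3, -84.9, 77.5]
ee_rot: [0.619, 0.785, -0.0, -0.0]
contact_force: [1.0, 0.5, -0.7]
gripper_width: -0.2
grasp_force: 0.0
```

```bash
python3 - <<'E'
from h import *
st(); im=blue("top");cv2.imwrite("pics/t2.png",np.hstack([cv2.resize(im[190:300,225:325],None,fx=4,fy=4),cv2.resize(arm.get_image("scene")[160:270,250:350],None,fx=4,fy=4)]))
E
```

```text
clk 6.15 tcp cradle [-72.8   7.   77.5] yaw 103.49 F [ 1.   0.5 -0.7]
cell top [-40.3 -36.1  43. ] [array([289.5, 245.2]), array([13.6,  6.9]), np.float64(36.0)]
```

View pics/t2.png

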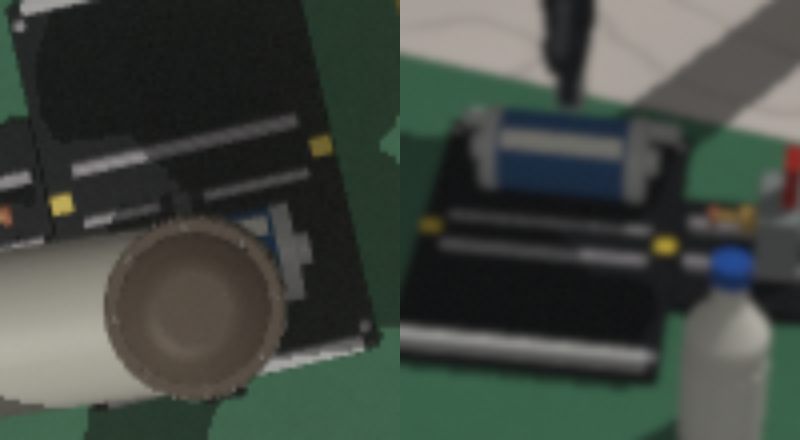

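The top crop shows the arm hiding most of the cell, with its −y stud visible at crop (303,248). The scene crop shows the cell rolled partway, with the tool above and behind it at (570,100).

```bash
python3 - <<'E'
from h import *
print(cr(onz("top",300.8,252,43)), proj("scene",W(-60,6.5,43)),proj("scene",W(-60,75.5,43)))
E
```

```text
[-63.4 -60.2  43. ] (np.float64(291.53067596639823), np.float64(197.16838832746674)) (np.float64(314.6373405230295), np.float64(199.10551586037724))
```

Request:
drive_tool(targets=[[1, 0, 0, 4.5, 0], [1, 0, 0, 5.7, 0], [1, 0, 0, 6.1, 0], [1, 0, 0, 6.1, 0]])

```text
clock: 6.65
position: [495.5, -84.8, 72.0]
ee_rot: [0.619, 0.785, 0.0, 0.001]
contact_force: [-1.0, 0.1, 5.4]
gripper_width: 0.1
grasp_force: 2.6
```

Request:
drive_tool(targets=[[1, 0, 1, 0, 0], [1, 0, 4, 0, 0], [1, 0, 8, 0, 0], [1, 0, 12, 0, 0], [1, 0, 16, 0, 0], [1, 0, 20, 0, 0], [1, 0, 24, 0, 0], [1, 0, 28, 0, 0], [1, 0, 32, 0, 0], [1, 0, 35, 0, 0], [1, 0, 36, 0, 0], [1, 0, 36, 0, 0]])

```text
clock: 7.85
position: [531.9, -76.8, 72.9]
ee_rot: [0.619, 0.786, 0.001, 0.002]
contact_force: [1.1, -1.7, 6.3]
gripper_width: -0.1
grasp_force: 3.5
```

Request:
drive_tool(targets=[[1, 0, 0, 0, 0], [1, 0, 0, 0, 0], [1, 0, 0, -2, 0], [1, 0, 0, -6, 0], [1, 0, -18, -6, 0], [1, 0, -18, -6, 0], [1, 0, -18, -6, 0]])

```text
clock: 8.55
position: [512.2, -80.7, 77.4]
ee_rot: [0.619, 0.785, -0.0, 0.0]
contact_force: [1.1, -0.7, 0.2]
gripper_width: -0.0
grasp_force: 0.0
```

```bash
python3 - <<'E'
from h import *
st(); im=blue("top")
for c,s,r in blobs(arm.get_image("scene"),(100,100,40),(130,255,255),(265,170,325,225),6): print(c,s,r)
for x in(-50,-43,-36): print(x,proj("scene",W(x,6.5,43)),proj("top",W(x,-55,43)))
cv2.imwrite("pics/t3.png",np.hstack([cv2.resize(im[190:300,225:325],None,fx=4,fy=4),cv2.resize(arm.get_image("scene")[160:270,250:350],None,fx=4,fy=4)]))
E
```

```text
clk 8.55 tcp cradle [-54.5   6.9  77.4] yaw 103.5 F [ 1.1 -0.7  0.2]
cell top [-26.1 -37.8  43. ] [array([288.9, 239.6]), array([7.8, 5.4]), np.float64(68.2)]
[289.5 197.3] [274, 192, 32, 12, 286] ((289.3217468261719, 197.28216552734375), (30.74664878845215, 9.45285415649414), 5.710593223571777)
[288.7 210.4] [274, 208, 30, 6, 84] ((288.5182800292969, 210.33534240722656), (29.37479019165039, 2.7607884407043457), 6.34019136428833)
-50 (np.float64(291.07468220417525), np.float64(199.1707747174201)) (np.float64(297.6399942850124), np.float64(247.2905974918123))
-43 (np.float64(290.7525305328683), np.float64(200.58542591567561)) (np.float64(297.02492783038423), np.float64(244.5987974029906))
-36 (np.float64(290.42791252805745), np.float64(202.01090742138388)) (np.float64(296.4102926419794), np.float64(241.9088847239756))
```

View pics/t3.png

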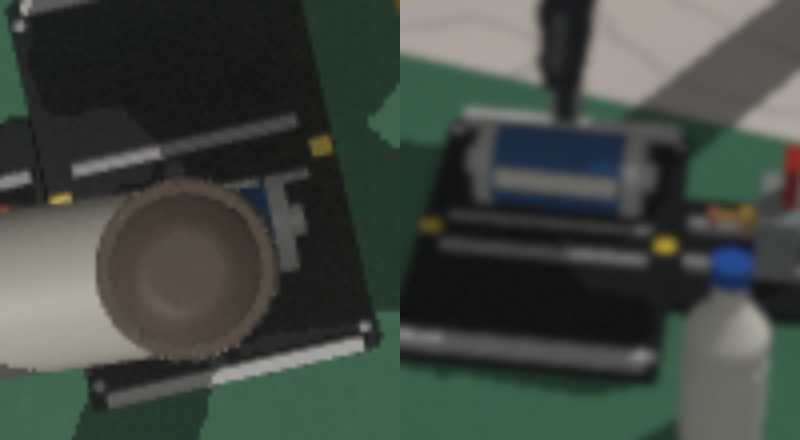

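The top crop shows the −y stud at crop (296,221), which puts the cell at x about −44. The scene view shows the cell square to the bars and just short of the entry bar. One more short stroke will bring it up to the bar.

Request:
drive_tool(targets=[[1, 0, 0, 4.5, 0], [1, 0, 0, 5.7, 0], [1, 0, 0, 6.1, 0], [1, 0, 0, 6.1, 0]])

```text
clock: 9.1
position: [512.7, -80.6, 71.8]
ee_rot: [0.619, 0.785, 0.0, 0.0]
contact_force: [-1.1, 0.7, 4.5]
gripper_width: -0.3
grasp_force: 2.1
```

Request:
drive_tool(targets=[[1, 0, 1, 0, 0], [1, 0, 4, 0, 0], [1, 0, 8, 0, 0], [1, 0, 12, 0, 0], [1, 0, 16, 0, 0], [1, 0, 20, 0, 0], [1, 0, 23, 0, 0], [1, 0, 25, 0, 0], [1, 0, 26, 0, 0], [1, 0, 26, 0, 0], [1, 0, 26, 0, 0]])

```text
clock: 10.2
position: [539.3, -74.9, 72.9]
ee_rot: [0.619, 0.786, 0.001, 0.002]
contact_force: [-0.7, -0.2, 8.5]
gripper_width: -0.2
grasp_force: 4.2
```

Request:
drive_tool(targets=[[1, 0, 0, 0, 0], [1, 0, 0, -2, 0], [1, 0, 0, -6, 0], [1, 0, -16, -6, 0], [1, 0, -16, -6, 0], [1, 0, -16, -6, 0]])

```text
clock: 10.8
position: [521.8, -78.5, 77.2]
ee_rot: [0.619, 0.785, -0.0, -0.0]
contact_force: [0.5, 1.2, -0.4]
gripper_width: 0.3
grasp_force: 0.0
```

```bash
python3 - <<'E'
from h import *
st(); im=blue("top")
for c,s,r in blobs(arm.get_image("scene"),(100,100,40),(130,255,255),(265,170,325,225),6): print(c,s)
im=arm.get_image("top")
# -y stud: bright grey pixels around u 294..304
g=im.min(axis=2); 
for v in range(228,254): print(v,g[v,292:306])
E
```

```text
clk 10.8 tcp cradle [-44.6   6.9  77.2] yaw 103.48 F [ 0.5  1.2 -0.4]
cell top [-13.6 -35.3  43. ] [array([286.9, 235. ]), array([9.5, 6.3]), np.float64(77.5)]
[288.5 201.5] [273, 194, 32, 16, 444]
228 [42 47 29 22 22 26 23 20 23 26 23 42 45 43]
229 [71 68 48 23 23 24 21 24 24 23 26 26 24 24]
230 [72 72 63 23 26 24 23 24 23 23 23 25 22 25]
231 [74 74 75 23 23 22 23 30 26 33 24 24 24 23]
232 [76 77 76 35 29 36 39 46 52 65 29 24 23 21]
233 [78 78 78 60 59 67 67 68 73 75 46 23 23 24]
234 [78 78 80 75 75 76 66 62 61 50 32 24 22 25]
235 [81 79 80 79 63 58 49 35 25 26 21 21 24 26]
236 [81 80 82 80 51 73 74 50 26 24 22 22 24 25]
237 [83 84 82 80 71 79 79 58 24 26 19 22 24 20]
238 [85 84 81 82 81 81 81 83 24 23 23 24 25 27]
239 [88 86 87 86 82 85 86 90 33 23 25 24 25 24]
240 [87 88 88 88 86 91 87 85 53 25 26 23 22 25]
241 [69 86 88 88 91 80 83 78 50 25 24 25 24 24]
242 [53 87 89 90 88 73 78 76 52 22 27 25 24 22]
243 [55 84 85 85 85 75 68 57 46 24 25 24 24 27]
244 [43 83 82 83 83 64 25 28 21 26 26 23 24 26]
245 [48 80 81 82 82 81 23 23 25 24 27 25 25 25]
246 [44 69 79 80 81 81 26 28 22 27 23 27 24 23]
247 [34 59 79 79 78 81 41 25 23 23 24 27 24 24]
248 [45 54 81 78 79 80 50 25 24 24 26 25 25 26]
249 [50 44 78 80 80 78 54 25 26 24 25 24 24 24]
250 [53 34 76 76 77 76 67 25 27 26 26 23 23 24]
251 [54 36 74 73 71 70 69 23 24 27 26 25 27 25]
252 [55 34 56 65 45 45 33 25 26 25 28 27 28 24]
253 [54 26 28 27 25 27 26 26 26 24 29 26 25 24]
```

Request:
drive_tool(targets=[[1, 0, 0, 4.5, 0], [1, 0, 0, 5.7, 0], [1, 0, 0, 6.1, 0], [1, 0, 0, 6.1, 0]])

```text
clock: 11.35
position: [521.8, -78.4, 71.0]
ee_rot: [0.619, 0.785, -0.0, -0.0]
contact_force: [-0.1, -0.3, -0.6]
gripper_width: 0.4
grasp_force: 0.0
```

Request:
drive_tool(targets=[[1, 0, 1, 0, 0], [1, 0, 3, 0, 0], [1, 0, 5, 0, 0], [1, 0, 8, 0, 0], [1, 0, 10, -0.2, 0], [1, 0, 12, -0.4, 0], [1, 0, 12, -0.4, 0]])

```text
clock: 12.05
position: [535.0, -75.8, 73.4]
ee_rot: [0.619, 0.786, 0.001, 0.001]
contact_force: [-2.7, -1.6, 9.4]
gripper_width: -0.1
grasp_force: 4.6
```

```bash
cat >> h.py <<'E'
def stud():
    im=arm.get_image("top"); g=im.min(axis=2).astype(float); 
    w=np.clip(g[222:254,297:300]-45,0,30)
    for v in range(222,254): print(v,g[v,293:306].astype(int))
E
python3 - <<'E'
from h import *
st(); stud()
E
```

```text
clk 12.05 tcp cradle [-31.2   6.4  73.4] yaw 103.54 F [-2.7 -1.6  9.4]
222 [64 61 62 48 39 27 23 22 21 26 23 23 25]
223 [39 30 27 26 22 23 26 24 22 22 23 25 26]
224 [21 25 21 23 25 22 20 28 24 26 33 35 43]
225 [37 22 21 23 26 22 23 24 22 37 45 48 47]
226 [69 25 25 26 21 23 24 26 23 32 46 45 48]
227 [71 33 25 27 21 23 22 25 22 29 47 47 47]
228 [73 48 22 22 23 21 26 26 25 26 43 44 41]
229 [77 55 22 24 23 26 25 23 19 23 23 28 22]
230 [77 75 21 24 23 27 25 24 24 25 24 21 26]
231 [78 78 31 27 24 26 29 27 35 22 22 26 23]
232 [80 78 53 33 35 42 49 52 67 31 25 24 25]
233 [81 79 65 57 68 71 68 74 76 46 23 25 21]
234 [82 82 80 75 76 78 67 61 52 32 26 26 23]
235 [84 84 84 79 79 80 59 26 23 25 25 28 24]
236 [87 87 86 83 84 85 57 26 23 26 24 27 23]
237 [90 87 86 85 92 90 75 25 26 29 24 23 24]
238 [89 89 88 83 84 83 80 28 27 25 23 25 26]
239 [88 88 88 84 80 79 79 38 24 24 24 22 25]
240 [84 85 85 86 74 73 71 35 27 29 24 22 26]
241 [82 84 83 84 42 42 25 26 24 24 28 22 25]
242 [81 82 83 82 51 24 25 27 25 28 24 26 27]
243 [82 80 81 80 51 26 23 25 26 25 23 25 26]
244 [80 81 81 81 69 22 25 23 22 25 26 27 23]
245 [78 80 81 80 79 25 25 25 21 25 26 27 26]
246 [64 77 78 79 79 26 23 22 26 28 26 26 26]
247 [52 78 77 76 77 39 23 23 27 26 25 23 24]
248 [49 74 74 76 73 47 25 27 26 28 26 26 25]
249 [35 69 69 64 67 33 27 22 26 25 29 25 25]
250 [26 43 44 23 24 25 24 25 24 25 26 23 27]
251 [24 23 24 22 25 26 26 27 24 28 27 25 25]
252 [24 26 27 21 26 22 26 26 28 25 25 25 25]
253 [24 28 26 23 26 26 25 23 23 25 25 23 24]
```

Request:
drive_tool(targets=[[1, 0, 2, -0.25, 0], [1, 0, 4, -0.5, 0], [1, 0, 6, -0.7, 0], [1, 0, 8, -0.9, 0], [1, 0, 10, -1.0, 0], [1, 0, 12, -1.15, 0], [1, 0, 14, -1.2, 0], [1, 0, 15, -1.25, 0], [1, 0, 15, -1.25, 0]])

```text
clock: 13.0
position: [550.7, -72.1, 74.8]
ee_rot: [0.619, 0.786, 0.002, 0.002]
contact_force: [0.2, -1.0, 6.3]
gripper_width: -0.2
grasp_force: 3.3
```

```bash
python3 - <<'E'
from h import *
st(); stud()
E
```

```text
clk 13.0 tcp cradle [-15.    6.3  74.8] yaw 103.55 F [ 0.2 -1.   6.3]
222 [62 61 59 50 37 31 22 22 27 20 22 25 20]
223 [42 30 22 23 25 26 24 20 26 23 25 23 29]
224 [49 23 24 22 23 26 24 28 23 27 32 36 40]
225 [64 23 25 25 24 26 25 26 23 38 46 48 47]
226 [75 22 24 24 22 26 21 24 23 32 45 45 45]
227 [76 34 25 23 23 21 24 26 22 24 46 47 46]
228 [78 50 23 20 25 25 25 20 21 23 45 46 45]
229 [80 56 28 29 32 25 25 25 25 24 21 27 23]
230 [80 81 50 55 64 39 21 26 21 24 22 24 22]
231 [83 83 76 78 77 51 25 28 35 22 22 24 26]
232 [86 84 81 80 83 61 47 51 69 24 25 23 25]
233 [89 86 81 84 86 89 69 74 76 44 27 23 25]
234 [90 88 87 88 88 88 67 61 54 31 24 26 23]
235 [89 87 85 83 80 81 44 22 27 24 24 26 23]
236 [88 87 86 81 79 78 48 26 24 24 21 24 25]
237 [85 85 85 74 72 70 36 25 28 24 25 27 27]
238 [84 84 82 62 31 23 24 24 26 24 24 25 24]
239 [79 82 82 57 26 25 25 23 22 24 23 23 26]
240 [80 81 80 70 25 23 26 22 25 26 24 25 22]
241 [81 80 80 80 29 23 25 24 25 24 24 24 22]
242 [79 78 78 79 36 24 25 22 26 26 24 26 25]
243 [77 78 79 76 49 23 25 26 22 27 21 24 26]
244 [78 77 78 75 50 25 25 25 25 24 25 25 27]
245 [75 76 75 70 61 25 26 25 23 25 25 24 26]
246 [68 69 67 55 44 25 26 28 26 23 23 28 22]
247 [33 30 26 24 22 26 21 24 22 23 26 29 25]
248 [21 26 24 26 23 25 24 25 26 21 26 24 25]
249 [24 24 25 26 24 26 25 24 25 25 26 26 25]
250 [25 21 27 24 25 25 29 25 25 26 24 24 25]
251 [26 24 25 25 25 26 22 22 24 26 27 27 24]
252 [25 26 21 25 27 28 24 21 24 28 24 25 24]
253 [23 25 27 22 26 23 24 28 25 28 22 25 23]
```

Request:
drive_tool(targets=[[1, 0, 2, 0, 0], [1, 0, 4, 0, 0], [1, 0, 6, 0.1, 0], [1, 0, 8, 0.2, 0], [1, 0, 10, 0.3, 0], [1, 0, 12, 0.4, 0], [1, 0, 14, 0.5, 0], [1, 0, 16, 0.65, 0], [1, 0, 18, 0.85, 0], [1, 0, 20, 1.1, 0], [1, 0, 20, 1.1, 0], [1, 0, 20, 1.1, 0]])

```text
clock: 14.25
position: [569.5, -67.8, 73.2]
ee_rot: [0.619, 0.786, 0.001, 0.002]
contact_force: [1.8, -1.4, 5.5]
gripper_width: 0.0
grasp_force: 3.0
```

Request:
drive_tool(targets=[[1, 0, 0, -1, 0], [1, 0, 0, -4, 0], [1, 0, 0, -20, 0], [1, 0, 0, -60, 0], [1, 60, 0, -80, 0], [1, 110, 0, -80, 0], [1, 160, 0, -80, 0], [1, 190, 0, -80, 0], [1, 190, 0, -80, 0], [1, 190, 0, -80, 0], [1, 190, 0, -80, 0]])

```text
clock: 15.35
position: [543.6, 40.2, 138.8]
ee_rot: [0.591, 0.806, 0.027, -0.033]
contact_force: [-0.6, 0.0, -0.3]
gripper_width: -0.3
grasp_force: 0.0
```

```bash
python3 - <<'E'
from h import *
st(); im=blue("top")
cv2.imwrite("pics/t4.png",np.hstack([cv2.resize(im[190:300,190:310],None,fx=3.3,fy=4),cv2.resize(arm.get_image("scene")[160:270,260:360],None,fx=4,fy=4)]))
E
```

```text
clk 15.35 tcp cradle [  4.2 117.3 138.8] yaw 107.52 F [-0.6  0.  -0.3]
cell top [ 0.2  4.3 43. ] [array([270.5, 233.2]), array([23.3, 37.9]), np.float64(78.7)]
```

View pics/t4.png

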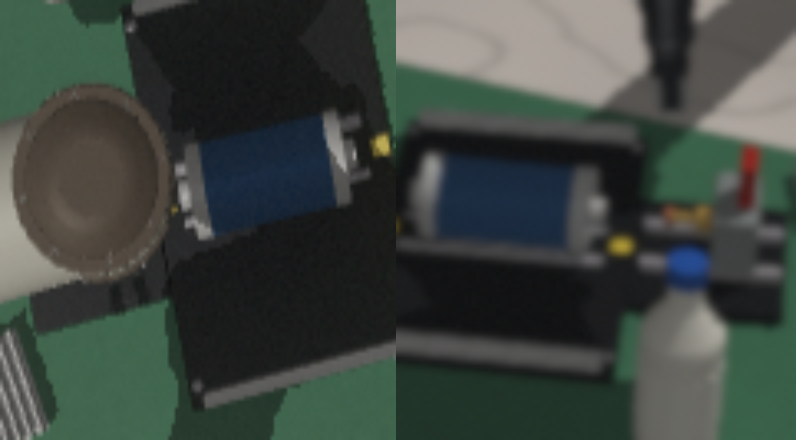

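The cell lies in the nest: blue body at top crop (270,175), between the bars and level with the marks. The tool is near the probe with some residual tilt, so I'll check the arm state.

Request:
drive_tool(targets=[[1, 0, 0, 0, 0], [1, 0, 0, 0, 0], [1, 0, 0, 0, 0]])

```text
clock: 15.75
position: [543.9, 39.9, 139.7]
ee_rot: [0.591, 0.806, 0.028, -0.032]
contact_force: [0.4, 0.2, 0.3]
gripper_width: -0.1
grasp_force: 0.0
```

```bash
python3 - <<'E'
from h import *
from scipy.spatial.transform import Rotation as Ro
st();s=arm.read_state(); print(s["joints"].round(3),s["joint_vel"].round(3),s["ee_rot"].round(4)); print(Ro.from_quat(s["ee_rot"]).as_matrix().round(3))
p=arm.get_image("scene")
for c,ss,r in blobs(p,(0,130,80),(8,255,255),(335,185,360,225),4): print(c,ss)
E
```

```text
clk 15.75 tcp cradle [  4.4 116.9 139.7] yaw 107.51 F [0.4 0.2 0.3]
[ 0.321  0.344 -0.268 -0.105 -0.953 -3.096] [ 0.002 -0.001 -0.002 -0.003 -0.002  0.   ] [ 0.5907  0.8057  0.028  -0.0324]
[[-0.3    0.954 -0.019]
 [ 0.95   0.301  0.083]
 [ 0.085  0.007 -0.996]]
[348.3 200.2] [347, 197, 4, 8, 27]
```

Request:
drive_tool(targets=[[1, 0, 0, -10, -86], [1, 0, 0, -10, -86], [1, 0, 0, -10, -86], [1, 0, 0, -10, -86], [1, 0, 0, -10, -86], [1, 0, 0, -10, -86], [1, 0, 0, -10, -86], [1, 0, 0, -10, -86], [1, 0, 0, -10, -86], [1, 0, 0, -10, -86], [1, 0, 0, -10, -86], [1, 0, 0, -10, -86]])

```text
clock: 17.0
position: [544.0, 39.3, 149.7]
ee_rot: [-0.116, 0.992, 0.043, -0.005]
contact_force: [-0.2, 0.0, 0.9]
gripper_width: -0.1
grasp_force: 0.0
```

```bash
python3 - <<'E'
from h import *
from scipy.spatial.transform import Rotation as Ro
st();s=arm.read_state(); print(s["joints"].round(3)); M=Ro.from_quat(s["ee_rot"]).as_matrix(); print(M.round(3))
d=W(0,215,150)-s["position"]; print("shift tool",(M.T@d).round(1))
E
```

```text
clk 17.0 tcp cradle [  4.4 116.2 149.7] yaw 193.34 F [-0.2  0.   0.9]
[ 0.319  0.334 -0.256 -0.103 -0.976 -1.6  ]
[[-0.973 -0.23  -0.019]
 [-0.231  0.969  0.083]
 [-0.001  0.086 -0.996]]
shift tool [ 4.6 98.4  8.1]
```

Request:
drive_tool(targets=[[1, 4.5, 40, 3, 0], [1, 4.5, 80, 6, 0], [1, 4.5, 98, 8, 0], [1, 4.5, 98, 8, 0], [1, 4.5, 98, 8, 0]])

```text
clock: 17.5
position: [516.6, 134.0, 150.1]
ee_rot: [-0.117, 0.992, 0.043, -0.005]
contact_force: [-0.5, 0.2, -0.2]
gripper_width: -0.1
grasp_force: 0.0
```

```bash
cat >> h.py <<'E'
from scipy.spatial.transform import Rotation as Ro
def sh(*P):
    s=arm.read_state(); M=Ro.from_quat(s["ee_rot"]).as_matrix(); print("shift",(M.T@(W(*P)-s["position"])).round(1))
E
python3 - <<'E'
from h import *
st(); sh(0,212,86)
im=arm.get_image("top"); sc=arm.get_image("scene"); cv2.imwrite("pics/t5raw.png",im); cv2.imwrite("pics/s5raw.png",sc)
cv2.imwrite("pics/t5.png",np.hstack([cv2.resize(im[200:280,190:310],None,fx=3.3,fy=5),cv2.resize(sc[170:250,300:380],None,fx=5,fy=5,interpolation=cv2.INTER_CUBIC)]))
print(proj("scene",W(0,73.3,43)),proj("top",W(0,73.3,43)))
E
```

```text
clk 17.5 tcp cradle [-2.000e-01  2.148e+02  1.501e+02] yaw 193.5 F [-0.5  0.2 -0.2]
shift [-0.2 -8.2 63.6]
(np.float64(311.8188538824062), np.float64(211.53616409439593)) (np.float64(244.0986945154041), np.float64(239.25573924634233))
```

View pics/t5.png

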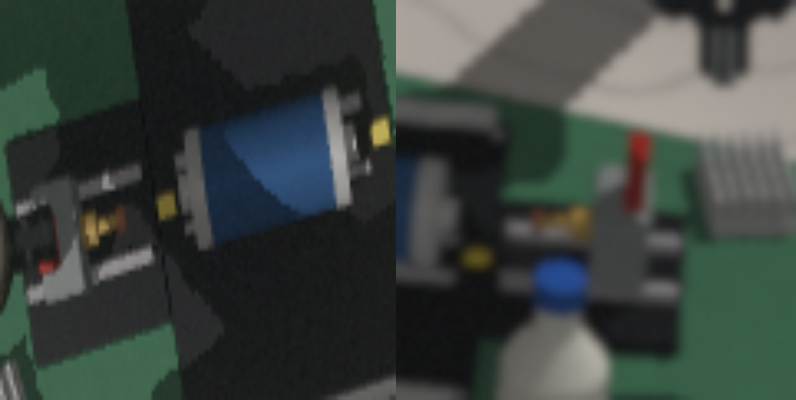

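The top crop shows the copper pin head ending at crop (124,216) and the cell's stud ending near (178,187). The tool is behind the tab. In the scene crop the tool tip is at (722,75) and the pin tip at (535,220).

```bash
python3 - <<'E'
from h import *
im=cv2.imread("pics/t5raw.png")
print("pin",cr(onz("top",227.6,243.2,43)),cr(onz("scene",327.8,214,43)))
# profile along nest line at z=43
for y in range(60,125,2):
    u,v=proj("top",W(0,y,43)); p=cv2.getRectSubPix(im,(1,3),(u,v)).mean(axis=(0,1)); print(y,p.round().astype(int),end=" ")
E
```

```text
pin [ -0.5 116.4  43. ] [  4.9 119.4  43. ]
60 [92 94 94] 62 [91 93 93] 64 [88 90 90] 66 [85 87 86] 68 [88 89 90] 70 [88 89 90] 72 [75 77 77] 74 [50 51 51] 76 [27 31 30] 78 [39 73 80] 80 [ 46  95 107] 82 [ 47 100 112] 84 [ 46  99 111] 86 [ 47  98 109] 88 [ 46  97 108] 90 [40 80 88] 92 [24 37 39] 94 [24 26 25] 96 [25 23 23] 98 [24 24 22] 100 [24 24 22] 102 [26 26 24] 104 [33 32 31] 106 [37 37 36] 108 [40 39 38] 110 [41 39 39] 112 [41 40 40] 114 [41 41 41] 116 [39 43 50] 118 [37 48 74] 120 [39 53 80] 122 [39 55 80] 124 [39 59 79]
```

Request:
drive_tool(targets=[[1, 0, -4, 30, 0], [1, 0, -8, 60, 0], [1, 0, -8, 63.5, 0], [1, 0, -8, 63.5, 0], [1, 0, -8, 63.5, 0]])

```text
clock: 18.1
position: [518.5, 131.4, 87.4]
ee_rot: [-0.118, 0.992, 0.043, -0.003]
contact_force: [0.2, -0.1, 0.6]
gripper_width: -0.3
grasp_force: 0.0
```

Request:
drive_tool(targets=[[1, 0, -6, -0.5, 0], [1, 0, -12, -1, 0], [1, 0, -17, -1.5, 0], [1, 0, -22, -1.9, 0], [1, 0, -27, -2.3, 0], [1, 0, -32, -2.8, 0], [1, 0, -37, -3.2, 0], [1, 0, -41, -3.5, 0], [1, 0, -44, -3.8, 0], [1, 0, -45, -3.9, 0], [1, 0, -45, -3.9, 0]])

```text
clock: 19.2
position: [528.1, 87.3, 86.1]
ee_rot: [-0.118, 0.992, 0.043, -0.004]
contact_force: [0.1, 1.3, 1.6]
gripper_width: -0.2
grasp_force: 0.8
```

```bash
cat >> h.py <<'E'
def prof(n,y0,y1,step=2,x=0,im=None):
    im=arm.get_image(n) if im is None else im
    print(n,[(y,*cv2.getRectSubPix(im,(1,3),proj(n,W(x,y,43))).mean(axis=(0,1)).round().astype(int).tolist()) for y in range(y0,y1,step)])
def tab():
    im=arm.get_image("scene"); old=cv2.imread("pics/s5raw.png")
    for i in(old,im):
        for c,s,r in blobs(i,(0,130,80),(8,255,255),(305,180,370,225),8): print("tab",c,s,cr(onz("scene",*c,90)))
E
python3 - <<'E'
from h import *
st(); tab(); prof("top",64,130)
E
```

```text
clk 19.2 tcp cradle [1.000e-01 1.666e+02 8.610e+01] yaw 193.52 F [0.1 1.3 1.6]
tab [348.3 199.4] [347, 197, 4, 6, 21] [ -9.4 173.1  90. ]
top [(64, 87, 90, 89), (66, 83, 85, 86), (68, 86, 88, 88), (70, 87, 88, 89), (72, 74, 76, 76), (74, 50, 51, 51), (76, 27, 31, 31), (78, 38, 71, 79), (80, 47, 96, 109), (82, 51, 106, 119), (84, 53, 111, 123), (86, 74, 148, 164), (88, 68, 132, 151), (90, 51, 89, 112), (92, 41, 54, 83), (94, 40, 53, 81), (96, 39, 57, 76), (98, 39, 62, 75), (100, 39, 65, 79), (102, 39, 66, 79), (104, 39, 66, 80), (106, 38, 64, 77), (108, 37, 58, 67), (110, 34, 40, 42), (112, 36, 37, 37), (114, 41, 41, 40), (116, 43, 43, 41), (118, 36, 38, 35), (120, 38, 38, 36), (122, 37, 37, 36), (124, 37, 37, 36), (126, 38, 38, 36), (128, 41, 41, 40)]
```

```bash
python3 - <<'E'
from h import *
def edge(im,y0,y1):
    ys=np.arange(y0,y1,.5); v=np.array([cv2.getRectSubPix(im,(1,3),proj("top",W(0,y,43))).mean(axis=(0,1)) for y in ys]); s=v[:,2]-v[:,0]
    return ys,s
for im,y0,y1 in((cv2.imread("pics/t5raw.png"),114,140),(arm.get_image("top"),86,114)):
    ys,s=edge(im,y0,y1); print([(a,int(b)) for a,b in zip(ys[::2],s[::2])])
E
```

```text
[(np.float64(114.0), 0), (np.float64(115.0), 1), (np.float64(116.0), 11), (np.float64(117.0), 25), (np.float64(118.0), 37), (np.float64(119.0), 39), (np.float64(120.0), 40), (np.float64(121.0), 40), (np.float64(122.0), 40), (np.float64(123.0), 40), (np.float64(124.0), 40), (np.float64(125.0), 40), (np.float64(126.0), 41), (np.float64(127.0), 41), (np.float64(128.0), 41), (np.float64(129.0), 43), (np.float64(130.0), 48), (np.float64(131.0), 53), (np.float64(132.0), 58), (np.float64(133.0), 63), (np.float64(134.0), 66), (np.float64(135.0), 68), (np.float64(136.0), 69), (np.float64(137.0), 62), (np.float64(138.0), 52), (np.float64(139.0), 48)]
[(np.float64(86.0), 89), (np.float64(87.0), 91), (np.float64(88.0), 82), (np.float64(89.0), 72), (np.float64(90.0), 61), (np.float64(91.0), 50), (np.float64(92.0), 41), (np.float64(93.0), 41), (np.float64(94.0), 41), (np.float64(95.0), 39), (np.float64(96.0), 37), (np.float64(97.0), 36), (np.float64(98.0), 36), (np.float64(99.0), 38), (np.float64(100.0), 38), (np.float64(101.0), 38), (np.float64(102.0), 39), (np.float64(103.0), 40), (np.float64(104.0), 41), (np.float64(105.0), 41), (np.float64(106.0), 38), (np.float64(107.0), 36), (np.float64(108.0), 30), (np.float64(109.0), 20), (np.float64(110.0), 9), (np.float64(111.0), 5), (np.float64(112.0), 2), (np.float64(113.0), 0)]
```

Request:
drive_tool(targets=[[1, 0, -4, -0.3, 0], [1, 0, -8, -0.7, 0], [1, 0, -11, -0.9, 0], [1, 0, -12, -1.0, 0], [1, 0, -12, -1.0, 0], [1, 0, -12, -1.0, 0]])

```text
clock: 19.95
position: [530.5, 75.5, 85.9]
ee_rot: [-0.118, 0.992, 0.042, -0.005]
contact_force: [-0.3, 0.6, -0.9]
gripper_width: -0.3
grasp_force: 0.5
```

```bash
python3 - <<'E'
from h import *
st(); im=arm.get_image("top"); cv2.imwrite("pics/t6raw.png",im); sc=arm.get_image("scene"); cv2.imwrite("pics/s6raw.png",sc)
prof("top",66,100,1,im=im)
cv2.imwrite("pics/t6.png",np.hstack([cv2.resize(im[215:265,200:260],None,fx=7,fy=8,interpolation=cv2.INTER_CUBIC),cv2.resize(sc[185:235,300:345],None,fx=8,fy=8,interpolation=cv2.INTER_CUBIC)]))
E
```

```text
clk 19.95 tcp cradle [ -0.4 154.6  85.9] yaw 193.52 F [-0.3  0.6 -0.9]
top [(66, 83, 85, 85), (67, 84, 86, 87), (68, 85, 87, 88), (69, 86, 87, 89), (70, 87, 87, 89), (71, 86, 87, 88), (72, 75, 77, 77), (73, 64, 65, 65), (74, 54, 54, 54), (75, 45, 46, 47), (76, 37, 38, 41), (77, 37, 41, 52), (78, 38, 47, 66), (79, 39, 51, 77), (80, 39, 53, 79), (81, 40, 54, 81), (82, 40, 57, 83), (83, 41, 62, 85), (84, 41, 68, 88), (85, 41, 68, 86), (86, 40, 68, 83), (87, 40, 68, 82), (88, 40, 68, 82), (89, 40, 68, 82), (90, 40, 68, 81), (91, 39, 67, 80), (92, 39, 66, 80), (93, 38, 64, 78), (94, 37, 62, 76), (95, 37, 56, 67), (96, 36, 47, 53), (97, 36, 39, 40), (98, 37, 39, 39), (99, 38, 39, 39)]
```

View pics/t6.png

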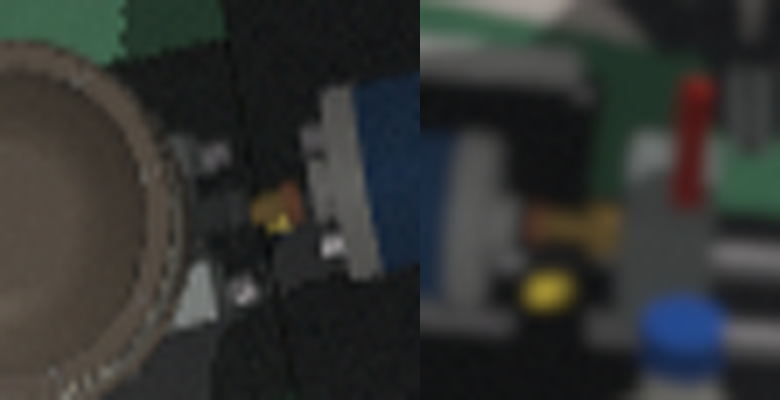

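The top crop shows the copper pin head at crop (300,205) with a narrow gap to the stud at (312,190). I estimate the gap at about 4 mm, so I'll push 9 mm more.

Request:
drive_tool(targets=[[1, 0, -2, -0.2, 0], [1, 0, -4, -0.35, 0], [1, 0, -6, -0.5, 0], [1, 0, -8, -0.7, 0], [1, 0, -9, -0.8, 0], [1, 0, -9, -0.8, 0], [1, 0, -9, -0.8, 0]])

```text
clock: 20.75
position: [532.5, 66.9, 86.0]
ee_rot: [-0.118, 0.992, 0.043, -0.005]
contact_force: [-1.2, 2.8, -1.2]
gripper_width: 0.1
grasp_force: 1.5
```

```bash
python3 - <<'E'
from h import *
st(); im=arm.get_image("top"); prof("top",64,96,1,im=im); blue("top")
E
```

```text
clk 20.75 tcp cradle [ -0.3 145.8  86. ] yaw 193.52 F [-1.2  2.8 -1.2]
top [(64, 87, 89, 89), (65, 85, 87, 87), (66, 84, 85, 86), (67, 84, 86, 87), (68, 85, 86, 88), (69, 86, 87, 89), (70, 87, 88, 89), (71, 87, 88, 90), (72, 77, 81, 87), (73, 68, 74, 85), (74, 58, 66, 83), (75, 49, 59, 81), (76, 41, 53, 81), (77, 41, 55, 82), (78, 41, 59, 84), (79, 42, 62, 85), (80, 41, 65, 84), (81, 40, 68, 83), (82, 41, 70, 84), (83, 40, 70, 84), (84, 40, 70, 84), (85, 37, 60, 70), (86, 34, 48, 56), (87, 33, 41, 44), (88, 36, 40, 41), (89, 38, 38, 37), (90, 40, 39, 38), (91, 42, 42, 41), (92, 44, 43, 43), (93, 42, 42, 41), (94, 40, 40, 39), (95, 39, 39, 38)]
cell top [ 0.2  4.3 43. ] [array([270.5, 233.2]), array([23.3, 37.9]), np.float64(78.7)]
```

Request:
drive_tool(targets=[[1, 0, 3, 0.2, 0], [1, 0, 15, 1.2, 0], [1, 0, 40, 3, 0], [1, 0, 60, 0, 0], [1, 0, 70, -40, 0], [1, 0, 70, -60, 0], [1, 0, 70, -60, 0], [1, 0, 70, -60, 0]])

```text
clock: 21.65
position: [517.5, 130.3, 152.3]
ee_rot: [-0.118, 0.992, 0.043, -0.004]
contact_force: [-0.5, 0.0, -0.1]
gripper_width: -0.0
grasp_force: 0.0
```

```bash
python3 - <<'E'
from h import *
st(); im=blue("top"); prof("top",70,110,1,im=im); t=im; sc=arm.get_image("scene")
for c,s,r in blobs(im,(0,130,80),(8,255,255),(195,230,245,260),6): print("tab",c,s,cr(onz("top",*c,106)))
cv2.imwrite("pics/t7.png",np.hstack([cv2.resize(im[215:265,200:260],None,fx=7,fy=8,interpolation=cv2.INTER_CUBIC),cv2.resize(sc[185:235,300:345],None,fx=8,fy=8,interpolation=cv2.INTER_CUBIC)]))
E
```

```text
clk 21.65 tcp cradle [-2.000e-01  2.109e+02  1.523e+02] yaw 193.55 F [-0.5  0.  -0.1]
cell top [-0.1  4.3 43. ] [array([270.6, 233.3]), array([23.5, 37.9]), np.float64(78.7)]
top [(70, 88, 89, 91), (71, 88, 89, 91), (72, 78, 82, 88), (73, 68, 74, 86), (74, 59, 67, 84), (75, 50, 61, 83), (76, 42, 55, 82), (77, 41, 56, 83), (78, 41, 59, 84), (79, 42, 62, 85), (80, 41, 65, 85), (81, 41, 69, 84), (82, 41, 71, 85), (83, 41, 71, 86), (84, 41, 71, 86), (85, 40, 70, 84), (86, 39, 68, 82), (87, 38, 67, 81), (88, 39, 68, 81), (89, 39, 68, 82), (90, 40, 69, 82), (91, 40, 69, 83), (92, 41, 68, 83), (93, 41, 69, 84), (94, 41, 69, 84), (95, 41, 69, 84), (96, 40, 69, 84), (97, 40, 69, 84), (98, 41, 69, 84), (99, 41, 69, 84), (100, 42, 69, 84), (101, 42, 69, 83), (102, 42, 69, 82), (103, 45, 65, 74), (104, 49, 60, 63), (105, 53, 57, 55), (106, 59, 62, 60), (107, 66, 66, 64), (108, 68, 69, 66), (109, 69, 69, 66)]
tab [221.9 243.7] [220, 238, 5, 12, 41] [ -0.8 124.1 106. ]
```

View pics/t7.png

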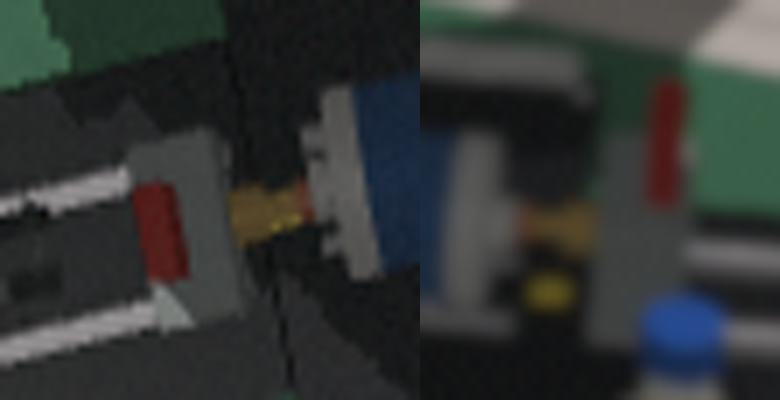

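The copper head bears on the stud at crop (305,200). The tab has moved 48 mm against a gap of about 43 mm, so the pin is in by about 5 mm. The cell is unmoved and the tool is clear, so I'm handing in.

```bash
python3 -c "
from bench import arm
print(arm.job_done())"
```

```text
the job is handed in; nothing more can be done
None
```

The job is handed in (no verdict was returned): the cell rests in the nest about 0 mm off its middle line and 4 mm along it, the probe pin is pushed in about 5 mm on its stud by camera estimate, and the arm is clear.

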